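Pour counted bearing balls from lipped scoops into a tared bottle and file it

ROBOT

A 7-joint arm with a two-finger parallel gripper is mounted at the origin on the work surface. World frame = base frame: x ahead of the robot, y to its left, z up, the work surface at z = 0. Lengths are in m, angles in rad, forces in N, time in s.
With the tool pointing down it reaches from about 0.4 to 0.9 m from the base axis. Payload 5.6 kg.
Tool frame: the origin (TCP) lies midway between the tips of the shut fingers; the grasp point (between the pads) lies 19 mm behind it; y points along the fingers, z is the direction in which the jaws open and shut, and the axes are right-handed (so a half turn about y gives the same grasp; the last joint's range is limited). The gripper opens to 92 mm and grips with 3 to 60 N. Pads are 20 mm wide; open, the fingers measure 128 mm over their backs; the gripper's body (75 mm by 189 mm) begins 69 mm behind the grasp point.
Start: joints at [-1.372, 0.468, -0.012, 1.603, 0.006, 1.071, -0.056], TCP at [0.156, 0.631, 0.215] pointing down, gripper open.
Joint ranges: [-2.53, 2.53], [-0.31, 2.02], [-1.57, 1.55], [0.28, 2.44], [-1.29, 4.43], [0.15, 1.84], [-2.92, 2.92]. Speed limits (rad/s): [2.57, 2.57, 3.14, 3.14, 3.14, 3.14, 3.14].

INTERFACE

Orientations are given as a 3x3 rotation matrix whose columns are the frame's x, y, z axes.
In Python, from station import env, effector, solver, viewer, workorder, search_frame, tip_of gives the robot as it stands. Calls block until the motion is done:
- env.reach(position, orientation): joint-space move of the TCP to a pose.
- env.movel(position, frame=None, rate=0.15): straight line of the TCP; frame=None keeps the orientation; rate is the mean speed in m/s.
- env.goto_joints(angles): joint-space move.
- effector.release() and effector.grasp(squeeze=None): open the fingers fully, or close them until they stop; squeeze is the grip in N (None keeps the last).
- env.pause(seconds).
- solver.inverse_kinematics(position, orientation): joint angles nearest the present ones, or None.
- env.sense(): the state.
- viewer.read_camera(name): name is "side" or "top"; returns (picture, depth): 400x640x3 uint8, red, green, blue; 400x640 float32, m along the optical axis (not along the pixel's ray), 0 where there is no reading.
- viewer.camera_info(name): a dict with "intrinsics" (3x3 intrinsics, pixels), "eye" and "rotation" of the camera in the world. Camera axes: x right, y up, looking along -z (the intrinsics and any distortion apply to the point x, -y, -z); pixel columns grow to the right and rows downward; lengths in m; the calibration is good to about 2 mm. A picture is of the moment at which its call begins. camera_info takes no time and is no camera call.
A pose or a line that the arm cannot do raises env.PlanningError and nothing moves.
- workorder.finish_job(): hands the job in, once; it reports no verdict.
Trained networks look in the newest picture that a camera, given by its name, has taken for a name from the list of things; names that differ only in an ending like _2 or _b are one class to them, and where a whole thing is asked for, a point or a joint stands for the part that bears it (a point fixed in the world has none). Each returns a list of dicts, best first, with "score" (0 to 1); they miss things now and then, are a little off and sometimes report something else, mostly with a low value. They report only what shows in the picture. A call takes as long as a camera call. They do not tell look-alikes from the thing itself.
- search_frame(camera, name): "at" ([x, y, z] in m, in world coordinates, good to about 4 mm: the middle of the surface that is visible of it).
- tip_of(camera, name): "at" ([x, y, z] in m, in world coordinates, good to about 4 mm: a listed point, or the origin of a listed thing).
The state is a dict: "t": time; "joint_positions": joint angles; "joint_velocities": joint speeds; "tau": joint torques, N m; "ee_pos": TCP position; "tcp_rot": TCP orientation; "wrist_force": force on the tool from outside, world axes, zero at the start; "moment": the same for the moment, N m; "gripper_width": finger opening in m.
Only numpy, scipy, OpenCV 4.12 (cv2) and the standard library are available. Lean on these libraries where they do the work, as an engineer would, in place of code of your own. Each camera call takes 0.05 s, during which the arm holds its last target. There are 200 camera calls.

TASK

Stand the empty bottle on the scale's pan and, with it standing free, press the wide left-hand tare key; then empty every scoop that holds bearing balls into the bottle, each time setting the tip of the scoop's lip just inside the bottle's mouth before tilting it and levelling it again before taking it out, until all balls are in the bottle. With the filled bottle standing free on the pan press the round right-hand print key, then set the bottle upright in the free pocket of the grey order tray. All three scoops must finish standing upright on the cork mat; leave the small middle key and the other things on the desk alone.

Things in the scene. Friction and masses are not known exactly. Their poses are not given: they have to be found in the camera images.
- scoop1: one of three identical lipped counting scoops: stainless trough 107 long, 24 wide, upright flat black thumb tab at its back end; stands on the cork mat holding 0 to 2 balls. Origin on its underside, midline; x along the trough to the spout, z up. The tab is 10 thick along x, 28 wide along y, its middle at x=-50, its top 65 above the underside: grip it across x, 52 up. Mass 120 g
- scoop2: as scoop1. Floor plate 2 thick: its top is level, 5 above the underside, from the tab to x=-13, then climbs 11.6 degrees to 18.4 at the root of the lip, x=52, whence the lip bends 35 degrees below level to x=62. Trough 20 wide inside, 18 (outside 22) at the root of the lip; lip 22 wide outside; cheeks 16 high at the back, 14 at the spout, 10 on the lip
- scoop3: as scoop1. Balls lie on the level part at the back; they roll out when the scoop leans more than 12 degrees spout-down and leave readily at 35 to 40
- scoop1_lip (a point): the pouring edge, the tip of the lip of scoop1: 61.8 ahead of its origin (x), 11.5 above its underside
- scoop2_lip (a point): the pouring edge, the tip of the lip of scoop2: 61.8 ahead of its origin (x), 11.5 above its underside
- scoop3_lip (a point): the pouring edge, the tip of the lip of scoop3: 61.8 ahead of its origin (x), 11.5 above its underside
- ball1: loose steel bearing ball, 14 in diameter, 12 g, origin at its centre; if present it starts in scoop1 (None if absent)
- ball2: loose steel bearing ball, 14 in diameter, 12 g, origin at its centre; if present it starts in scoop1 (None if absent)
- ball3: loose steel bearing ball, 14 in diameter, 12 g, origin at its centre; if present it starts in scoop2 (None if absent)
- ball4: loose steel bearing ball, 14 in diameter, 12 g, origin at its centre; if present it starts in scoop2 (None if absent)
- ball5: loose steel bearing ball, 14 in diameter, 12 g, origin at its centre; if present it starts in scoop3 (None if absent)
- ball6: loose steel bearing ball, 14 in diameter, 12 g, origin at its centre; if present it starts in scoop3 (None if absent)
- bottle: empty narrow-mouthed white plastic bottle, 92 tall, 64 across the body (straight up to 50, shoulder to 64), neck 44 across outside from 64 to 92 high, 38 inside. Origin at the centre of its underside, z up; 150 g, same all round. The open mouth is level at its top. It can be taken by the neck from above
- tray: loose grey plastic order tray, 200 (x) x 130 (y), walls 40 high and 4 thick, floor 4, 0.6 kg; origin at the centre of its underside. A wall across the middle divides it in two: the half at +x is filled by a cardboard box 54 high, the half at -x is the free pocket, 94 x 122 inside, the centre of its floor 49 towards -x of the origin and 4 above the underside
- mat: fixed cork mat, 240 (x) x 260 (y) x 4 thick, on which the scoops stand; origin at the centre of its underside, its top 4 above the desk
- scale: white bench counting scale, 260 (x) x 190 (y), fixed; origin at the centre of its underside. Steel pan 160 x 176, rim 6 high: centre at x=48, y=0, top 60 above the desk. At the front (-x, robot's side) a key panel: keys in a row at x=-100, tops 51.5 above the desk, pressed straight down: tare y=56, small one y=0, print y=-56; display behind them, 55 high
- key_tare (a joint): travel of the tare key in m, 0 up, 0.004 fully down; spring-loaded, 1.1 N to start and 4.7 N fully down. Wide oblong grey key (20 x 34), the left-hand one of three seen from the robot (+y)
- key_unit (a joint): travel of the small square key (14 x 14) in the middle of the row, 56 from each neighbour; not to be pressed
- key_print (a joint): travel of the print key in m, 0 up, 0.004 fully down; spring as the tare key's. Round grey key (24 across), the right-hand one of three seen from the robot (-y)
- mug: bystander: white china mug, 80 across, 95 high; origin at the centre of its underside; leave it alone
- jar: bystander: capped clear jar, 62 across, 75 high; origin at the centre of its underside; leave it alone
- stamp: bystander: wooden hand stamp, 38 across, 73 high; origin at the centre of its underside; leave it alone
Not all that is in view belongs to the job. What is shaped like the bottle but pink or yellow is not meant.

How it is judged:
By the outcome, as a careful person would: the job done as asked, in the order asked, and still so for the second after the job is handed in, with the robot touching nothing.
Of ball1, ball2, ball3, ball4, ball5, ball6 only 3 to 5 are there at a start; the rules pass over those that are not, and their reading is None.
At some moment in a run one of tray, bottle may be knocked a few centimetres aside while the robot is not near it.
It also fails if it takes over 210 s, if anything falls off the work surface, if the arm or the gripper's body presses on something with over 40 N, if the wrist force passes 120 N, or if a joint passes its speed limit or range.

## Working session

There is one attempt and no reset: what is moved stays moved. The work goes in short steps, each a Python script; the robot and the scene stay as the last script left them, time stands still between calls to the robot, and variables do not carry over. Pictures are saved under pics/ and viewed, about 12 in all and at most 16, crops included, and the job is handed in when it is done.

```bash
ls; mkdir -p pics; python3 - <<'E'
from station import env, effector, solver, viewer, workorder, search_frame, tip_of
import cv2, numpy as np
for c in ["top","side"]:
    p,d=viewer.read_camera(c); cv2.imwrite(f"pics/a_{c}.png",p[:,:,::-1])
    i=viewer.camera_info(c); print(c,np.round(i["eye"],3),np.round(i["rotation"],3).tolist(),np.round(i["intrinsics"],1).tolist(), [k for k in i])
    for n in ["scoop1","scoop1_lip","ball1","bottle","tray","mat","scale","key_tare","key_print","mug","jar","stamp"]:
        for f in (search_frame,tip_of):
            try: print(n,f.__name__[:3],[(np.round(r["at"],3).tolist(),round(r["score"],2)) for r in f(c,n)][:6])
            except Exception as e: print(n,f.__name__[:3],repr(e)[:60])
s=env.sense(); print(s["t"],np.round(s["tcp_rot"],2).tolist(),s["gripper_width"])
E
```

```text
pics
top [ 0.298 -0.029  1.115] [[0.08, 0.972, -0.22], [-0.997, 0.078, -0.015], [0.002, 0.221, 0.975]] [[456.1, 0.0, 323.9], [0.0, 456.1, 201.9], [0.0, 0.0, 1.0]] ['intrinsics', 'eye', 'rotation']
scoop1 cal [([0.575, 0.313, 0.021], 0.86), ([0.581, 0.235, 0.024], 0.65), ([0.575, 0.396, 0.02], 0.64)]
scoop1 cal [([0.573, 0.318, 0.004], 0.92), ([0.586, 0.239, 0.01], 0.87), ([0.571, 0.395, 0.0], 0.7), ([0.636, 0.3, 0.016], 0.41)]
scoop1_lip cal [([0.576, 0.39, 0.02], 0.58)]
scoop1_lip cal [([0.63, 0.408, 0.016], 0.79)]
ball1 cal [([0.572, 0.307, 0.004], 0.32)]
ball1 cal [([0.552, 0.389, 0.019], 0.36), ([0.556, 0.317, 0.019], 0.36)]
bottle cal [([0.285, -0.198, 0.056], 0.66), ([0.488, -0.441, 0.052], 0.58)]
bottle cal [([0.282, -0.2, 0.001], 0.8), ([0.376, -0.281, 0.002], 0.68), ([0.49, -0.454, -0.002], 0.58)]
tray cal [([0.55, -0.276, 0.028], 0.96), ([0.475, 0.032, 0.049], 0.5)]
tray cal [([0.55, -0.278, -0.001], 0.83)]
mat cal [([0.573, 0.306, 0.004], 0.76), ([0.578, 0.315, 0.02], 0.74)]
mat cal [([0.578, 0.311, 0.0], 0.81), ([0.558, 0.318, 0.021], 0.41)]
scale cal [([0.571, -0.02, 0.0
[... 1514 characters left out ...]
0.574, -0.037, 0.053], 0.68)]
scale cal [([0.578, -0.017, -0.0], 0.64)]
key_tare cal [([0.575, -0.037, 0.054], 0.59), ([0.573, 0.228, 0.024], 0.17)]
key_tare cal ValueError('it knows: ball, bottle, jar, mat, mug, scale, sc
key_print cal [([0.484, -0.082, 0.05], 0.38)]
key_print cal ValueError('it knows: ball, bottle, jar, mat, mug, scale, sc
mug cal [([0.413, -0.148, 0.062], 0.72)]
mug cal [([0.412, -0.131, -0.0], 0.79), ([0.638, 0.3, 0.012], 0.16)]
jar cal [([0.768, 0.124, 0.052], 0.98)]
jar cal [([0.779, 0.142, 0.003], 0.59)]
stamp cal [([0.389, 0.137, 0.014], 0.83)]
stamp cal [([0.387, 0.144, -0.005], 0.67)]
2.3 [[0.97, 0.0, 0.24], [-0.24, 0.0, 0.97], [0.0, -1.0, 0.0]] 0.09194759728886978
```

View pics/a_top.png

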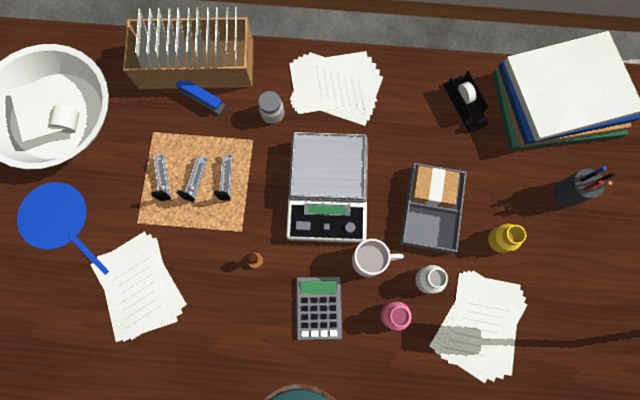

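View pics/a_side.png

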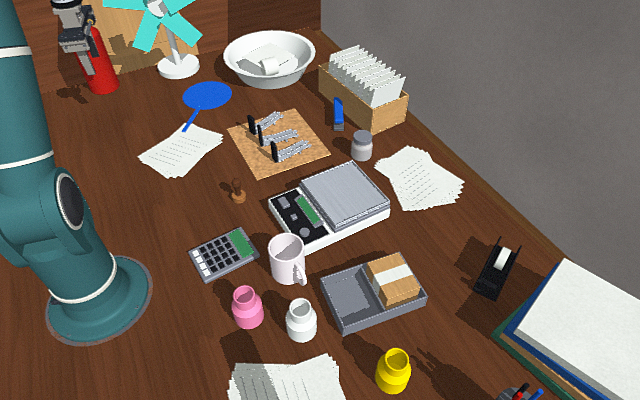

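The top view shows the three scoops at (162,178), (194,178) and (225,177), with the scale keys at (302,226), (327,227) and (350,227). The white bottle is at (432,279), between the mug and the tray. The side view agrees, and the pink and yellow bottles are decoys. Next I'll get precise poses from the depth images.

```bash
cat > h.py <<'E'
from station import env, effector, solver, viewer, workorder, search_frame, tip_of
import numpy as np, cv2
from scipy.spatial.transform import Rotation as R
def shot(c):
    p,d=viewer.read_camera(c); return p,d,cloud(c,d)
def cloud(c,d):
    i=viewer.camera_info(c); K=np.array(i["intrinsics"]); v,u=np.mgrid[:400,:640]
    P=np.stack([(u-K[0,2])/K[0,0]*d,-(v-K[1,2])/K[1,1]*d,-d],-1)
    W=P@np.array(i["rotation"]).T+np.array(i["eye"]); W[d==0]=np.nan; return W
def sel(W,x,y,z):
    with np.errstate(invalid='ignore'):
        return (W[...,0]>x[0])&(W[...,0]<x[1])&(W[...,1]>y[0])&(W[...,1]<y[1])&(W[...,2]>z[0])&(W[...,2]<z[1])
def down(a):
    "tool pointing down, jaw axis (tool z) at world angle a"
    z=np.array([np.cos(a),np.sin(a),0]); y=np.array([0,0,-1.]); return np.stack([np.cross(y,z),y,z],1)
E
python3 - <<'E'
from h import *
o={}
for c in ["top","side"]:
    p,d,W=shot(c); o[c+"p"]=p; o[c+"W"]=W
np.savez("m.npz",**o)
for c in ["top","side"]:
    W=o[c+"W"]; p=o[c+"p"].astype(int)
    print(c)
    m=sel(W,(.45,.7),(.18,.46),(.055,.085))
    n,l,st,cc=cv2.connectedComponentsWithStats(m.astype(np.uint8))
    for k in range(1,n):
        q=W[l==k]; 
        if len(q)>3: print(" tab",len(q),q.mean(0).round(4),q[:,2].max().round(4),q.min(0).round(3),q.max(0).round(3))
    q=W[sel(W,(.33,.42),(-.33,-.235),(.085,.1))]; 
    if len(q): print(" neck",len(q),q.mean(0).round(4),cv2.minEnclosingCircle(q[:,:2].astype(np.float32)))
    q=W[sel(W,(.43,.68),(-.36,-.2),(.034,.065))]; print(" tray",len(q),cv2.minAreaRect(q[:,:2].astype(np.float32)))
    q=W[sel(W,(.43,.75),(-.13,.1),(.045,.075))]; print(" scale",len(q),cv2.minAreaRect(q[:,:2].astype(np.float32)))
    q=W[sel(W,(.53,.75),(-.13,.1),(.058,.075))]; print(" pan",len(q),cv2.minAreaRect(q[:,:2].astype(np.float32)), np.median(q[:,2]))
    q=W[sel(W,(.44,.5),(-.11,.07),(.03,.075))]; print(" panel z hist",np.histogram(q[:,2],bins=np.arange(.040,.06,.002)))
p=o["topp"][:,:,::-1]; s=o["sidep"][:,:,::-1]
a=cv2.resize(p[145:210,145:240],None,fx=8,fy=6*0+8,interpolation=cv2.INTER_CUBIC)
b=cv2.resize(s[105:170,235:320],None,fx=8,fy=8,interpolation=cv2.INTER_CUBIC)
cv2.imwrite("pics/b1.png",a); cv2.imwrite("pics/b2.png",b)
E
```

```text
top
 tab 72 [0.5247 0.3829 0.0663] 0.0725 [0.518 0.369 0.056] [0.532 0.398 0.072]
 tab 62 [0.5285 0.3224 0.0671] 0.0732 [0.522 0.309 0.055] [0.535 0.338 0.073]
 tab 63 [0.5367 0.2353 0.0673] 0.0742 [0.532 0.222 0.056] [0.544 0.248 0.074]
 neck 99 [ 0.3778 -0.2769  0.0905] ((0.37803274393081665, -0.2768118381500244), 0.022044137120246887)
 tray 2034 ((0.5525839924812317, -0.2785896360874176), (0.13125522434711456, 0.20032411813735962), 84.29279327392578)
 scale 6341 ((0.5713300704956055, -0.022753238677978516), (0.27864813804626465, 0.19736075401306152), 3.6467883586883545)
 pan 4104 ((0.6215841770172119, -0.014332123100757599), (0.17706678807735443, 0.18082700669765472), 3.542667865753174) 0.06067413675292821
 panel z hist (array([255, 479, 346, 116,  69,  92,  63,  24,   1]), array([0.04 , 0.042, 0.044, 0.046, 0.048, 0.05 , 0.052, 0.054, 0.056,
       0.058]))
side
 tab 41 [0.523  0.3791 0.0649] 0.0726 [0.517 0.364 0.056] [0.532 0.397 0.073]
 tab 33 [0.5265 0.3174 0.0663] 0.0714 [0.521 0.305 0.055] [0.536 0.334 0.071]
 tab 40 [0.5352 0.231  0.066 ] 0.0714 [0.531 0.217 0.057] [0.541 0.247 0.071]
 neck 149 [ 0.3773 -0.2808  0.0905] ((0.37727802991867065, -0.27956852316856384), 0.022351020947098732)
 tray 2343 ((0.5519179105758667, -0.2805114984512329), (0.13248495757579803, 0.20163220167160034), 84.35591125488281)
 scale 4649 ((0.5673362016677856, -0.02519160509109497), (0.2831317186355591, 0.19433605670928955), 3.409101724624634)
 pan 3056 ((0.6250960826873779, -0.02038731426000595), (0.16568376123905182, 0.18468011915683746), 2.185556411743164) 0.060567506037818075
 panel z hist (array([133, 362, 252,  75,  36,  71,  56,  14,   1]), array([0.04 , 0.042, 0.044, 0.046, 0.048, 0.05 , 0.052, 0.054, 0.056,
       0.058]))
```

View pics/b1.png

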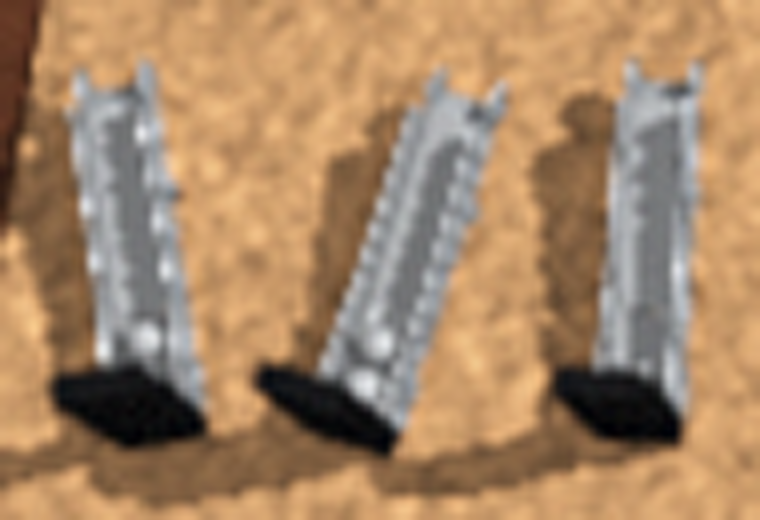

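View pics/b2.png

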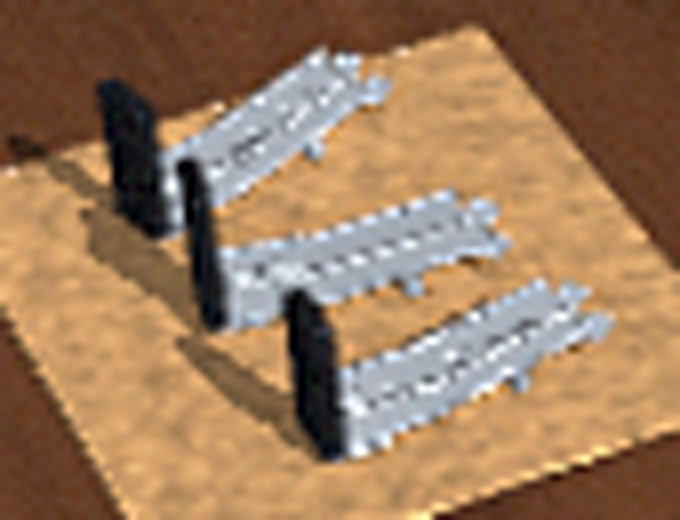

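The left scoop shows one ball at (148,338) and the middle one shows two at (378,343) and (363,383). The right one looks empty apart from a darker patch at (650,325). I'll check the depth along each trough's midline, and check IK for pour yaws at the same time.

```bash
python3 - <<'E'
from h import *
o=np.load("m.npz"); 
tabs=[(.5245,.383),(.5285,.322),(.5365,.235)]
A=np.concatenate([o["topW"].reshape(-1,3),o["sideW"].reshape(-1,3)]); src=np.r_[np.zeros(256000),np.ones(256000)]
for k,t in enumerate(tabs):
    q=o["topW"].reshape(-1,3); d=q[:,:2]-t
    m=(d[:,0]>.015)&(d[:,0]<.13)&(abs(d[:,1])<.045)&(q[:,2]>.013)&(q[:,2]<.05)
    (c,s,a)=cv2.minAreaRect(q[m][:,:2].astype(np.float32)); 
    cc,ev=np.linalg.eigh(np.cov(q[m][:,:2].T)); v=ev[:,1]*np.sign(ev[0,1]); print(k,c,s,a,"pca",np.degrees(np.arctan2(v[1],v[0])).round(1))
    # direction from tab to trough centre
    mu=q[m][:,:2].mean(0)-t; th=np.arctan2(v[1],v[0]); print("  tab->mean",np.degrees(np.arctan2(mu[1],mu[0])).round(1), mu)
    for c,lab in ((0,"top"),(1,"side")):
        D=A[src==c]; e=D[:,:2]-np.array(c and t or t); ctr=q[m][:,:2].mean(0); e=D[:,:2]-ctr
        X=e@[np.cos(th),np.sin(th)]; Y=e@[-np.sin(th),np.cos(th)]
        X=X-((np.array(t)-ctr)@[np.cos(th),np.sin(th)])-.05
        g=(abs(X)<.064)&(D[:,2]>.0)&(D[:,2]<.05)
        for lo in (-4.5,0):
            pass
        row=[]
        for x in np.arange(-.045,.064,.006):
            h=g&(X>=x)&(X<x+.006)&(abs(Y)<.006); row.append((round(1000*np.max(D[h][:,2])) ,round(1000*np.min(D[h][:,2]))) if h.any() else None)
        print("  ",lab,row)
# IK
c=np.array([.623,-.017]); 
for yaw in range(-180,180,15):
    f=np.radians(yaw); res=[]
    for al in (0,20,40):
        a=np.radians(al)
        Rs=(R.from_euler('z',f)*R.from_euler('y',a)).as_matrix()
        tip=np.r_[c-.009*np.array([np.cos(f),np.sin(f)]),.148]
        tcp=tip+Rs@(np.array([-.050,0,.033])-np.array([.0618,0,.0115]))
        r=[]
        for s in (1,-1):
            T=np.stack([Rs@[0,-s,0],Rs@[0,0,-1],Rs@[s,0,0]],1)
            assert abs(np.linalg.det(T)-1)<1e-6 or print(np.linalg.det(T))
            j=solver.inverse_kinematics(tcp,T); r.append(None if j is None else np.round(j,2).tolist())
        res.append(r)
    print(yaw,["".join("x" if q is None else "o" for q in r) for r in res], res[2])
E
```

```text
0 (0.5872927308082581, 0.40035784244537354) (0.10428186506032944, 0.02559443563222885) 14.023183822631836 pca 16.5
  tab->mean 15.2 [0.06608883 0.01790801]
   top [None, (24, 18), (25, 9), (24, 8), (25, 16), (19, 7), (13, 7), (16, 7), (16, 9), (16, 12), (20, 14), (19, 14), (20, 13), (22, 14), (23, 14), (26, 19), (24, 19), (23, 18), None]
   side [None, (21, 21), None, None, (28, 28), (0, 0), (26, 19), (30, 14), (17, 12), (29, 17), (16, 2), (20, 4), (34, 18), (36, 20), (33, 2), (22, 1), (30, 27), (20, 0), (25, 6)]
1 (0.5922128558158875, 0.3101206421852112) (0.026018066331744194, 0.10475210845470428) 77.40725708007812 pca -11.9
  tab->mean -9.7 [ 0.06601599 -0.01128459]
   top [(21, 21), (26, 18), (27, 7), (25, 9), (26, 15), (14, 7), (15, 6), (18, 8), (17, 9), (18, 11), (18, 11), (21, 12), (20, 14), (23, 17), (23, 18), (24, 18), (26, 19), (18, 15), None]
   side [(23, 18), (23, 21), (20, 18), (24, 19), (26, 22), (25, 17), (27, 1), (14, 14), (28, 14), (27, 16), (18, 18), (33, 1), (23, 19), (34, 2), (34, 1), (37, 2), (25, 1), (25, 1), None]
2 (0.6024354100227356, 0.23805370926856995) (0.
[... 2531 characters left out ...]
, -0.25, 1.22, -1.53]]
90 ['oo', 'oo', 'oo'] [[-0.47, 0.51, 0.32, 1.71, 0.59, 1.16, 1.09], [-0.8, 0.6, 0.8, 1.73, 0.32, 1.05, -1.83]]
105 ['oo', 'oo', 'oo'] [[-0.49, 0.45, 0.33, 1.8, 0.69, 0.98, 1.22], [-0.8, 0.53, 0.76, 1.82, 0.45, 0.87, -1.72]]
120 ['oo', 'oo', 'oo'] [[-0.5, 0.4, 0.34, 1.88, 0.78, 0.8, 1.36], [-0.74, 0.44, 0.65, 1.9, 0.61, 0.72, -1.65]]
135 ['oo', 'oo', 'oo'] [[-0.49, 0.35, 0.34, 1.95, 0.85, 0.61, 1.51], [-0.61, 0.36, 0.5, 1.96, 0.78, 0.57, -1.57]]
150 ['oo', 'oo', 'oo'] [[-0.45, 0.31, 0.34, 2.01, 0.88, 0.41, 1.72], [-0.36, 0.31, 0.24, 2.0, 0.93, 0.43, -1.46]]
165 ['oo', 'oo', 'oo'] [[-0.35, 0.28, 0.29, 2.04, 0.73, 0.22, 2.12], [-0.32, 0.28, 0.25, 2.04, 0.76, 0.23, -1.05]]
```

Depth shows balls about 24 mm high over a 24 mm run in the left and middle scoops, so two each. The right scoop looks empty, and I'll confirm that by weight and view later. Pouring is reachable at yaws of about −70°. Now I'll move the bottle to the pan and press tare.

```bash
cat >> h.py <<'E'
def ring(c,xy,z,r=.07):
    "centre of the white bottle's mouth ring, top at height z, near xy"
    p,d,W=shot(c); m=sel(W,(xy[0]-r,xy[0]+r),(xy[1]-r,xy[1]+r),(z-.006,z+.008))
    sat=np.ptp(p.astype(int),axis=2); m&=sat<40
    q=W[m][:,:2].astype(np.float32)
    if len(q)<20: return None
    (x,y),rad=cv2.minEnclosingCircle(q); return np.array([x,y,rad]),len(q)
def F(): return np.array(env.sense()["wrist_force"])
def T(): return round(env.sense()["t"],1)
def press(xy,ang,zmin=.0466):
    effector.grasp(20)
    o=down(ang); env.reach([*xy,.12],o); env.movel([*xy,.056],rate=.12); env.pause(.2); f0=F()
    for z in np.arange(.0515,zmin-1e-6,-.0005):
        env.movel([*xy,z],rate=.05); f=F()[2]-f0[2]; print(round(z,4),round(f,2),round(env.sense()["ee_pos"][2],4))
        if abs(f)>5.0: break
    env.pause(.3); print("held",F()-f0)
    env.movel([*xy,.12],rate=.15)
E
python3 - <<'E'
from h import *
r=ring("top",(.378,-.278),.092); print(r)
b=r[0][:2] if r else np.array([.3777,-.278])
b=(b+[.3777,-.2785])/2 if np.hypot(*(b-[.3777,-.2785]))<.006 else b
p=env.sense()["ee_pos"]; env.movel([p[0],p[1],.35],rate=.3)
o=down(np.radians(17)); env.reach([*b,.22],o); effector.release()
print(T(),env.sense()["joint_positions"])
env.movel([*b,.068],rate=.15); effector.grasp(15); print("w",env.sense()["gripper_width"],F())
env.movel([*b,.25],rate=.2); print("w",env.sense()["gripper_width"],F())
P=[.623,-.017]; env.reach([*P,.25],o); env.movel([*P,.15],rate=.2); env.movel([*P,.129],rate=.05); print(F())
effector.release(); env.movel([*P,.25],rate=.2)
print("t",T())
press((.472,.031),np.radians(93.5))
print("t",T())
for c in("top","side"):
    print(ring(c,P,.152))
    p,_=viewer.read_camera(c); cv2.imwrite(f"pics/c_{c}.png",p[:,:,::-1])
E
```

```text
(array([ 0.37839037, -0.27659175,  0.02233593]), 98)
6.6 [-0.22429734  0.18202397  0.890015    2.06746624 -0.17181057  0.96576353
  1.05324559]
w 0.04390204631126789 [-1.27952465 -0.56735102 -0.11587691]
w 0.04402512404334478 [ 0.01022837 -0.20689842 -1.67294525]
[ 0.78168663  0.38721392 -2.24411382]
t 13.7
0.0515 -0.82 0.0516
0.051 1.13 0.0512
0.0505 0.83 0.0506
0.05 1.14 0.0501
0.0495 1.87 0.0496
0.049 2.54 0.0491
0.0485 3.27 0.0486
0.048 2.83 0.0481
0.0475 7.66 0.0478
held [2.27204972 2.87870411 6.84637893]
t 20.2
(array([ 0.62396449, -0.01660205,  0.02231146]), 89)
(array([ 0.62192088, -0.01895628,  0.02313443]), 104)
```

Tare went fully down, reaching the end stop at about 7 N, with the bottle standing free at (0.623, −0.018). Next I'll take the left scoop to a hover above the mouth and check it.

```bash
cat >> h.py <<'E'
YAW=np.radians(-70)
def spose(tip,yaw,al):
    "tool pose that puts the scoop's tip at tip, scoop at yaw, spout down by al deg"
    Rs=(R.from_euler('z',yaw)*R.from_euler('y',np.radians(al))).as_matrix()
    return tip+Rs@np.array([-.1118,0,.0215]), np.stack([Rs@[0,-1,0],Rs@[0,0,-1],Rs@[1,0,0]],1)
def weigh():
    env.pause(.3); f=[]
    for _ in range(12): f.append(F()[2]); env.pause(.03)
    return round(np.mean(f),3),round(np.std(f),3)
def mouth(xy=(.623,-.018)):
    r=[ring(c,xy,.152) for c in("top","side")]; print("ring",r)
    ok=[q[0][:2] for q in r if q and .0205<q[0][2]<.025]; return np.mean(ok,0)
def take(tab,yaw):
    p=env.sense()["ee_pos"]; env.movel([p[0],p[1],max(.25,p[2])],rate=.25)
    effector.release(); o=down(yaw); env.reach([*tab,.18],o); env.movel([*tab,.037],rate=.15)
    effector.grasp(30); print("w",env.sense()["gripper_width"]); env.movel([*tab,.25],rate=.15); print("weigh",weigh(),"t",T())
def hover(m,h=.04):
    u=np.array([np.cos(YAW),np.sin(YAW)]); tip=np.r_[m-.010*u,.152+h]; P,o=spose(tip,YAW,0); env.movel(P,o,rate=.15)
def pour(m):
    u=np.array([np.cos(YAW),np.sin(YAW)])
    def at(dep,al,rate=.05,h=-.010):
        P,o=spose(np.r_[m+h*u,.152-dep],YAW,al); env.movel(P,o,rate=rate)
    at(-.012,0,.1); f0=F(); at(.003,0,.04); print("in",(F()-f0).round(2))
    for al,dep in((8,.003),(16,.005),(26,.006),(34,.007),(41,.008)): at(dep,al)
    print("tilted",(F()-f0).round(2)); env.pause(1.5); s=weigh()
    for al,dep in((34,.007),(26,.006),(16,.005),(8,.003),(0,.003)): at(dep,al)
    at(-.012,0,.05); at(-.06,0,.1); print("poured, weigh",weigh(),"t",T())
def back(tab,yaw):
    o=down(yaw); env.movel([*tab,.2],o,rate=.18); env.movel([*tab,.06],rate=.15); env.movel([*tab,.0375],rate=.03)
    effector.release(); env.movel([*tab,.2],rate=.15); print("t",T())
E
python3 - <<'E'
from h import *
take((.525,.3832),np.radians(15.5))
m=mouth(); print(m); hover(m)
for c in("top","side"):
    p,d,W=shot(c); np.save(f"W_{c}.npy",W)
    u0=(300,110) if c=="top" else (290,110)
    cv2.imwrite(f"pics/d_{c}.png",cv2.resize(p[u0[1]:u0[1]+120,u0[0]-40:u0[0]+120,::-1],None,fx=4,fy=4,interpolation=cv2.INTER_CUBIC))
    print(c,[(np.round(r["at"],3),round(r["score"],2)) for r in tip_of(c,"scoop1_lip")])
u=np.array([np.cos(YAW),np.sin(YAW)]); print("expected tip",m-.01*u,.192,"t",T())
E
```

```text
w 0.01022172212790266
weigh (np.float64(-1.465), np.float64(0.697)) t 28.6
ring [(array([ 0.62426722, -0.01616121,  0.02265621]), 100), (array([ 0.62289518, -0.01988699,  0.02326991]), 103)]
[ 0.6235812 -0.0180241]
top [(array([ 0.62 , -0.009,  0.188]), 0.78)]
side [(array([ 0.623, -0.008,  0.194]), 0.61)]
expected tip [ 0.620161   -0.00862717] 0.192 t 31.0
```

View pics/d_side.png

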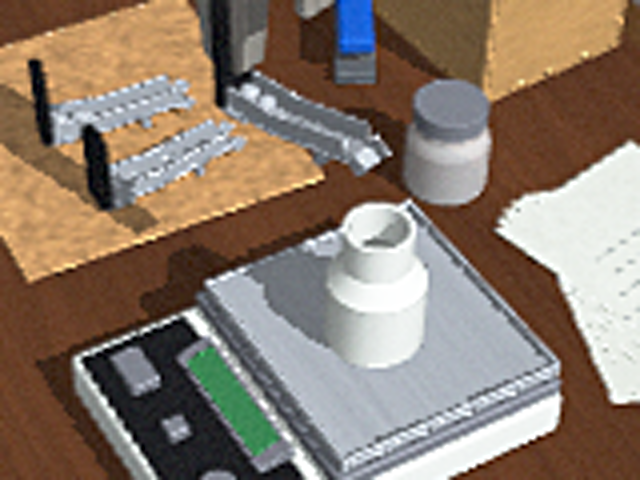

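Both balls show in the held scoop at (248,90) and (267,105), and the lip hovers above the mouth on the expected axis. I'll pour now.

```bash
python3 - <<'E'
from h import *
m=mouth(); m=m if np.hypot(*(m-[.6236,-.018]))<.003 else m; print(m)
pour(m)
p,d=viewer.read_camera("side"); a=p[110:230,250:410,::-1]
q,_=viewer.read_camera("top"); b=q[110:230,260:420,::-1]
cv2.imwrite("pics/e.png",cv2.resize(np.hstack([a,b]),None,fx=2.5,fy=2.5,interpolation=cv2.INTER_CUBIC))
print(mouth())
E
```

```text
ring [(array([ 0.62384951, -0.01666383,  0.0222785 ]), 85), (array([ 0.62078744, -0.0182633 ,  0.02385004]), 103)]
[ 0.62231848 -0.01746357]
in [-1.28  0.1   2.59]
tilted [-0.74  0.91  0.86]
poured, weigh (np.float64(-1.401), np.float64(0.574)) t 40.6
ring [(array([ 0.62375718, -0.01728303,  0.02232117]), 86), (array([ 0.62144685, -0.01808548,  0.02376324]), 104)]
[ 0.62260202 -0.01768425]
```

View pics/e.png

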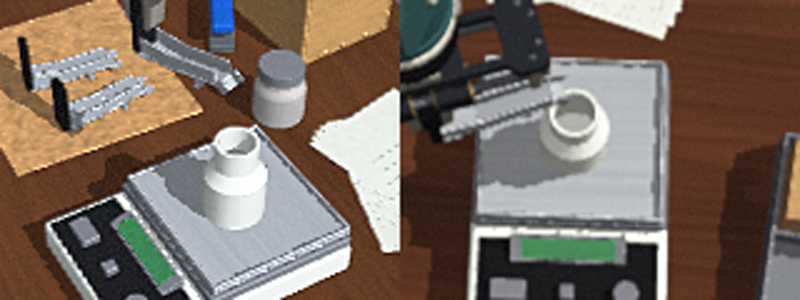

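The scoop is empty and no stray balls show. I'll return it, then take the middle scoop.

```bash
python3 - <<'E'
from h import *
back((.525,.3832),np.radians(15.5))
take((.5285,.322),np.radians(-12))
m=mouth(); print(m); hover(m)
p,d=viewer.read_camera("side"); 
for c in("side","top"): print(c,[(np.round(r["at"],3),round(r["score"],2)) for r in tip_of(c,"scoop2_lip")]) if c=="side" else None
u=np.array([np.cos(YAW),np.sin(YAW)]); print("expected tip",m-.01*u)
pour(m)
q,_=viewer.read_camera("side")
cv2.imwrite("pics/f.png",cv2.resize(np.hstack([p[110:230,250:410,::-1],q[110:230,250:410,::-1]]),None,fx=2.5,fy=2.5,interpolation=cv2.INTER_CUBIC))
E
```

```text
t 47.1
w 0.009976424448835326
weigh (np.float64(-1.228), np.float64(0.427)) t 52.7
ring [(array([ 0.62414479, -0.01679238,  0.02248754]), 98), (array([ 0.62206614, -0.0190958 ,  0.02347914]), 106)]
[ 0.62310547 -0.01794409]
side [(array([ 0.622, -0.016,  0.063]), 0.74), (array([ 0.623, -0.008,  0.19 ]), 0.6)]
expected tip [ 0.61968526 -0.00854716]
in [ 0.2  -0.6  -0.12]
tilted [ 1.18  0.15 -0.1 ]
poured, weigh (np.float64(-1.321), np.float64(0.347)) t 64.1
```

View pics/f.png

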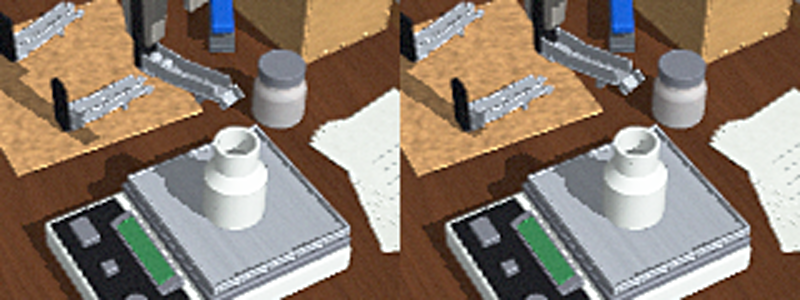

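Before the pour, balls showed in the scoop. Afterwards there may still be a bright spot near the tab at (553,47), so I'll zoom in.

```bash
python3 - <<'E'
from h import *
p,d,W=shot("side"); np.save("Ws.npy",W)
e=cv2.imread("pics/f.png")
a=cv2.resize(p[112:155,300:352,::-1],None,fx=8,fy=8,interpolation=cv2.INTER_CUBIC)
b=cv2.resize(e[5:112,125:255],(a.shape[1],a.shape[0]),interpolation=cv2.INTER_CUBIC)
cv2.imwrite("pics/g.png",cv2.resize(np.hstack([a,b]),(800,331)))
E
```

```text
(no output)
```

View pics/g.png

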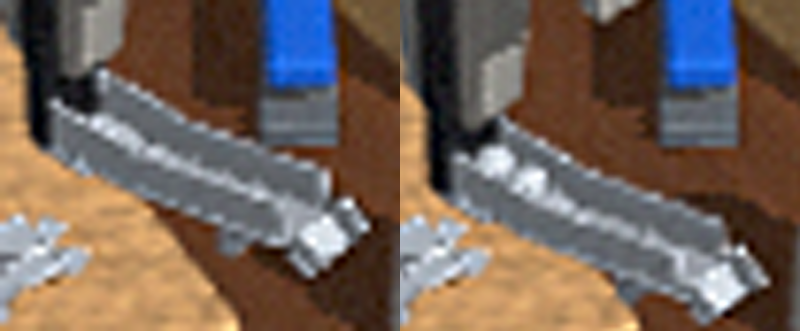

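The left half (now) is empty, while the right half (before the pour) shows two balls. I'll return it and inspect the third scoop in the same way.

```bash
python3 - <<'E'
from h import *
back((.5285,.322),np.radians(-12))
take((.537,.2335),np.radians(2.2))
m=mouth(); print(m); hover(m,.06)
p,d=viewer.read_camera("side")
cv2.imwrite("pics/i.png",cv2.resize(p[112:155,300:352,::-1],None,fx=9,fy=9,interpolation=cv2.INTER_CUBIC)); print(T())
E
```

```text
t 70.2
w 0.0095986988146904
weigh (np.float64(-1.312), np.float64(0.506)) t 75.8
ring [(array([ 0.62345761, -0.0163704 ,  0.02237486]), 91), (array([ 0.6218285 , -0.01801876,  0.02397925]), 103)]
[ 0.62264305 -0.01719458]
77.4
```

View pics/i.png

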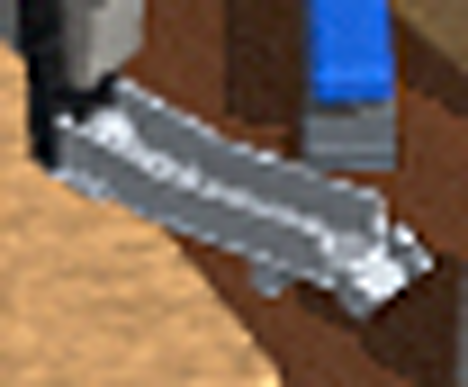

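A rounded bright spot next to the tab at (110,125) suggests one ball. I'll pour this scoop too and compare views from the same pose.

```bash
python3 - <<'E'
from h import *
p0,_=viewer.read_camera("side")
m=mouth(); pour(m)
p,d=viewer.read_camera("side")
cr=lambda p:cv2.resize(p[112:155,300:352,::-1],(400,331),interpolation=cv2.INTER_CUBIC)
cv2.imwrite("pics/j.png",np.hstack([cr(p0),cr(p)])); print(T())
E
```

```text
ring [(array([ 0.62354469, -0.01651908,  0.02209339]), 86), (array([ 0.62275666, -0.01865631,  0.02385751]), 104)]
in [ 0.21 -1.15  0.1 ]
tilted [-0.4  -0.84  0.8 ]
poured, weigh (np.float64(-1.127), np.float64(0.369)) t 87.3
87.3
```

View pics/j.png

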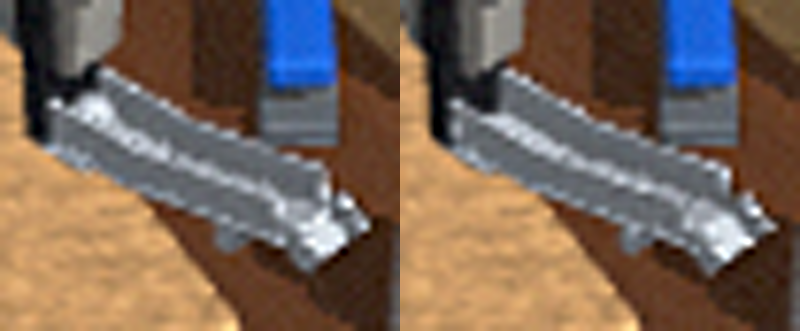

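There was one ball at (95,110) before the pour and it has gone now, so five balls in all. I'll return this scoop, press print, and relocate the bottle and tray.

```bash
python3 - <<'E'
from h import *
back((.537,.2335),np.radians(2.2))
p=env.sense()["ee_pos"]; env.movel([p[0],p[1],.25],rate=.25)
m=mouth(); print("bottle",m)
press((.478,-.081),np.radians(93.5)); print("t",T())
m=mouth(); print("bottle",m)
for c in("top","side"):
    p,d,W=shot(c); cv2.imwrite(f"pics/k_{c}.png",p[:,:,::-1])
    q=W[sel(W,(.40,.72),(-.42,-.17),(.034,.065))]; print(" tray",len(q),cv2.minAreaRect(q[:,:2].astype(np.float32)))
    print([(np.round(r["at"],3),round(r["score"],2)) for r in tip_of(c,"tray")])
E
```

```text
t 93.2
ring [(array([ 0.62410605, -0.0166408 ,  0.0223574 ]), 93), (array([ 0.62262273, -0.01845537,  0.02337492]), 104)]
bottle [ 0.62336439 -0.01754808]
0.0515 0.27 0.0516
0.051 1.65 0.0512
0.0505 1.72 0.0506
0.05 2.79 0.0501
0.0495 1.64 0.0496
0.049 2.3 0.0491
0.0485 3.29 0.0486
0.048 3.97 0.0481
0.0475 6.34 0.0478
held [3.29404391 0.73040838 5.92799496]
t 100.9
ring [(array([ 0.62419391, -0.01655804,  0.02259161]), 93), (array([ 0.62305003, -0.01839335,  0.02337536]), 102)]
bottle [ 0.62362197 -0.0174757 ]
 tray 2040 ((0.5279496908187866, -0.3158183991909027), (0.21612171828746796, 0.24404411017894745), 83.46195983886719)
[(array([ 0.551, -0.28 , -0.003]), 0.87)]
 tray 2409 ((0.5233498811721802, -0.26356881856918335), (0.16188253462314606, 0.2618376910686493), 83.32049560546875)
[(array([ 0.58 , -0.016,  0.   ]), 0.32)]
```

View pics/k_top.png

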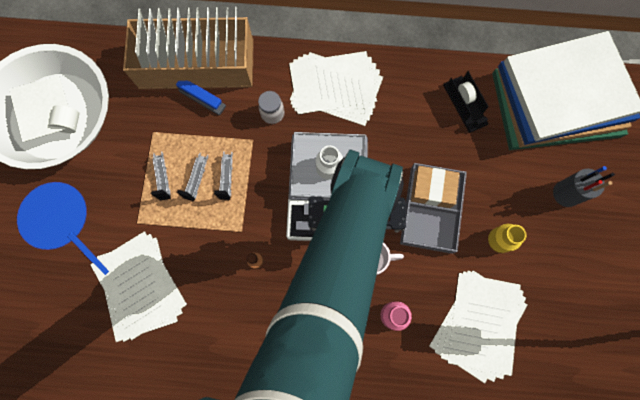

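The mat holds three upright, empty scoops, the tray at (435,207) is unmoved, and the bottle is on the pan at (329,157). Print was pressed fully. Now I'll move the bottle to the pocket.

```bash
python3 - <<'E'
from h import *
m=mouth() ; o=down(np.radians(17))
p=env.sense()["ee_pos"]; env.movel([p[0],p[1],.25],rate=.25); effector.release()
env.reach([*m,.25],o); env.movel([*m,.128],rate=.12); effector.grasp(15); print("w",env.sense()["gripper_width"])
env.movel([*m,.29],rate=.15); env.pause(.3)
C=[];A=[]
for c in("top","side"):
    _,d,W=shot(c); q=W[sel(W,(.43,.68),(-.36,-.2),(.034,.065))]; r=cv2.minAreaRect(q[:,:2].astype(np.float32)); print(len(q),r)
    s=sorted(r[1]); a=r[2]-90 if r[1][0]<r[1][1] else r[2]
    if abs(s[0]-.131)<.01 and abs(s[1]-.2)<.012: C.append(r[0]);A.append((a+45)%90-45)
print(C,A,T())
if C:
    c=np.mean(C,0); a=np.radians(np.mean(A)); g=c-.049*np.array([np.cos(a),np.sin(a)]); print("pocket",g)
    env.reach([*g,.29],o); env.movel([*g,.12],rate=.15); env.movel([*g,.0735],rate=.04); print(F())
    effector.release(); env.movel([*g,.25],rate=.15); P=env.sense()["ee_pos"]
    env.reach([.45,.15,.35],down(0)); env.pause(.5); print(T())
    for c in("top","side"):
        p,d=viewer.read_camera(c); cv2.imwrite(f"pics/l_{c}.png",p[:,:,::-1]); print(ring(c,g,.096))
E
```

```text
ring [(array([ 0.62385237, -0.0166526 ,  0.02217594]), 95), (array([ 0.62190092, -0.01891726,  0.02390904]), 105)]
w 0.04438781996722583
2047 ((0.5530651211738586, -0.2786458730697632), (0.13106480240821838, 0.20151400566101074), 84.36376953125)
2338 ((0.5512959957122803, -0.28095000982284546), (0.13205626606941223, 0.2010219246149063), 84.2440185546875)
[(0.5530651211738586, -0.2786458730697632), (0.5512959957122803, -0.28095000982284546)] [-5.63623046875, -5.7559814453125] 108.2
pocket [ 0.5034225  -0.27493459]
[ 0.31701966  0.25810595 -2.0879111 ]
116.1
(array([ 0.50514054, -0.27233997,  0.0221968 ]), 99)
(array([ 0.50358921, -0.27504852,  0.02290249]), 136)
```

View pics/l_side.png

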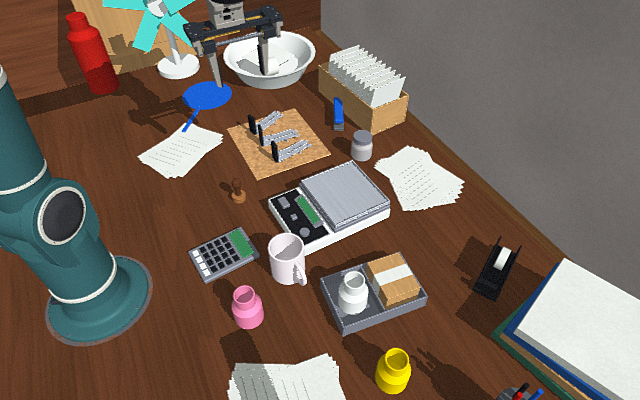

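The bottle stands upright in the free pocket at (352,292). The scoops stand on the mat around (270,140), the bystanders are in place and the gripper is clear. I'll hand the job in.

```bash
python3 - <<'E'
from h import *
print(workorder.finish_job(), T())
E
```

```text
the job is handed in; nothing more can be done
the job is handed in; nothing more can be done
```

The job is done and handed in, at about 116 s of the 210 s allowed; no verdict was reported.

- **Tare:** I stood the empty bottle on the pan and pressed the tare key to its stop (about 7 N) with the bottle standing free.
- **Pouring:** All three scoops held balls (2, 2 and 1, five in all). I poured each one with its lip just inside the mouth, levelled it, and put it back on the cork mat.
- **Print and tray:** I pressed the print key to its stop (about 6 N) with the bottle standing free. The bottle then went into the tray's free pocket.

**Last checks:** The final side picture shows the bottle upright in the pocket, its rim within 3 mm of the aim in both cameras. The three scoops stand on the mat and the bystanders look unmoved. Neither the tray nor the bottle appeared to have been knocked.

**Weak points:**
- **Third scoop:** It first looked empty because the tab hid its ball. I found the ball only by comparing pictures before and after pouring.
- **Ball count:** I tried weighing the scoops, but the wrist force was too noisy (0.3–0.7 N). The count therefore rests on pictures of the scoops; I never saw the balls inside the bottle.
- **First pour:** The force reading was about 2.6 N as the lip went in, which may have been a light touch on the rim. The bottle did not measurably move.

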